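# Bolt the film box with its spring catch held down

### The arm

A 6-joint arm with a two-finger parallel gripper is mounted at the origin on the work surface; the furniture and walls round the work are solid. World frame = base frame: x ahead of the robot, y to its left, z up, the work surface at z = 0. Lengths are in m, angles in rad, forces in N, time in s.
With the tool pointing down it reaches from about 0.4 to 0.825 m from the base axis. Payload 7 kg.
Tool frame: the origin (TCP) lies at the very end of the fingers, on their centre line; the grasp point (between the pads) lies 19 mm behind it; z points along the fingers, y is the line along which they close (so a half turn about z gives the same grasp; the last joint's range is limited). The gripper opens to 88 mm and grips with 3 to 60 N. Pads are 19 mm wide; open, the fingers measure 130 mm over their backs; the gripper's body (78 mm by 193 mm) begins 47 mm behind the grasp point.
Start: joints at [-0.915, 0.359, 0.012, 0, -1.224, -0.288], TCP at [0.243, -0.63, 0.227] pointing down, gripper open.
Joint ranges: [-3.07, 3.07], [-1.43, 2.12], [-1.02, 1.25], [-3.03, 1.67], [-3.05, -0], [-3.03, 3.03]. Speed limits (rad/s): [2.39, 2.39, 3.01, 3.14, 3.14, 3.14].

### API

Orientations are given as [roll, pitch, yaw] about the fixed x, y, z axes, in that order (R = Rz(yaw) Ry(pitch) Rx(roll)).
In Python, from station import arm gives the robot as it stands. The module is installed in compiled form; this text tells all that it offers.
- The arm moves only by the shell command python3 -m crank 'ROWS' [FORCE]. ROWS is JSON, a list of rows, each an object of numbers: "dx", "dy", "dz": the shift along the world's x, y, z in m; "twist": the turn about the world's z in degrees; "grip": the opening, from -1 (shut) to 1 (fully open). A call has exactly 5 rows; each row is the pose to reach, as a shift and turn from the pose commanded when the call began; what a row does not reach only later rows make up. A row lasts 1/12 s, in which the tool goes at most 41.7 mm and 7.16 degrees, less where a joint would pass 70% of its speed; a pose out of reach is approached as far as the arm can. A call with a gripper value outside its range is refused whole. The fingers move at their own pace and stop on an object; FORCE is the grip in N (left out, the last holds). Time passes only in rows, so rows that repeat a pose let the fingers close, or fill a call up. It gives the time, the measured TCP pose, the force, the opening and the grip force at its end, in the units of the state.
- arm.get_state(): the state, without advancing time (a new reading comes with each control period).
- arm.grab_frame(name): name is "scene" or "top" or "wrist"; returns the picture (400x640x3 uint8, red, green, blue); there is no depth.
- arm.get_calibration(name): a dict with "fx", "fy", "cx", "cy" (pixels), "cam_to_world" (4x4, takes a point from camera to world coordinates); the wrist camera has in their place "tool_from_camera" (4x4, takes a point from camera to tool coordinates, whose origin is the TCP and whose axes are the flange's). Camera axes: x right, y down, z forward; pixel columns grow to the right and rows downward; lengths in m; the calibration is good to about 2 mm. A picture is of the moment at which its call begins: read the wrist's pose just before it. get_calibration takes no time and is no camera call.
- arm.job_done(): hands the job in; it is judged then, once.
The state is a dict: "t": time; "q": joint angles; "qd": joint speeds; "joint_efforts": joint torques, N m; "eef_pos": TCP position; "ee_rot": TCP orientation; "force": force on the tool from outside, world axes, zero at the start; "moment": the same for the moment, N m; "width": finger opening in m; "gripper_force": force on a finger pad.
Only numpy, scipy, OpenCV 4.12 (cv2) and the standard library are available. Lean on these libraries where they do the work, as an engineer would, in place of code of your own. Each camera call takes 0.05 s, during which the arm holds its last target. There are 200 camera calls.

### The job

Bolt the film box before the room light goes on: with one fingertip press the box's sprung press bar down and keep it down while the other finger pushes the bolt's thumb tab all the way home towards the press bar; then let go so that the bar springs right up again and locks the bolt. Only touch and push: do not shift or lift the box, and leave the things on it and around it where they stand.

Things in the scene. Friction and masses are not known exactly. Their poses are not given: they have to be found in the camera images.
- film_box: dark steel film box with a grey lid, 204 (x) x 262 (y) x 70 mm high, about 3 kg, loose on the worktop (some 15 N sideways does not shift it). Origin: centre of its underside, z up. The bolt gear stands on the lid (lid top 70 mm above the origin) along the line x = -20 mm; the bolt slides along the box's +y. Yaw up to 0.45 rad either way
- bolt (a joint): bare aluminium bolt: flat bar 16 mm wide, top 6 mm above the lid, with a thumb tab. Value in m: 0 drawn back, 0.030 fully home at its stop, its end in the keeper at the box's +y end. Starts at 0 to 0.004. Drags with about 1.5 N, stays where it is left. While the press bar is up, teeth stop the bolt at about 0.005, or lock it once home (it cannot go back past 0.026)
- catch (a joint): travel in m of the sprung press bar: 0 up, 0.012 pressed to its stop; the spring takes 3 N at first, 6.6 N at the stop. The bolt is free while the bar is over 0.0045 down (0.007 to 0.011 is a good depth). Let go, the bar springs up by itself if the bolt is home (beyond 0.026) or still at its start; half way it falls into a notch (0.014 to 0.017) and blocks again
- tab_push_face (a point): centre of the thumb tab's -y face, to be pushed to the box's +y; moves with the bolt. Upright plate 24 (box x) x 10 mm (y), from 5 to 41 mm above the lid; this point is 26 mm above the lid, at box x = -20 mm, y = -56 mm plus the bolt's value. Behind it only the bar and low rails, at most 6 mm above the lid: a fingertip has room down to 8 mm above the lid
- press_bar_top (a point): centre of the top of the ribbed steel press bar, 34 (box x) x 70 (y) x 4 mm, top 22 mm above the lid when up, 10 mm when fully down. Box frame x = -20, y = +25 mm: the bar runs from y = -10 to +60. It goes straight down without tilting wherever pressed; a fingertip may slide along it. It is on the tab's +y side, 36 mm clear of it when the bolt is drawn back, 6 mm when home
- cassette: bystander: 35 mm film cassette, 25 x 28 x 51 mm, standing on the lid's far side. Origin: centre of its underside
- reel: bystander: steel film reel, 66 mm across, 40 mm high, on the lid's far side. Origin: centre of its underside
- clip: bystander: film clip, 20 x 68 x 19 mm, lying on the lid's near side along the edge. Origin: centre of its underside
- loupe: bystander: black loupe, 46 x 46 x 58 mm, on the worktop. Origin: centre of its underside
- beaker: bystander: clear beaker, 71 mm across, 88 mm high, on the worktop. Origin: centre of its underside
- tank: bystander: steel developing tank, 70 mm across, 91 mm high, on the worktop. Origin: centre of its underside
- tape_roll: bystander: roll of white tape lying flat, 96 mm across, 24 mm high, on the worktop. Origin: centre of its underside

How it is judged:
By the outcome, as a careful person would: the job done as asked, in the order asked, and still so for the second after the job is handed in, with the robot touching nothing.
It also fails if it takes over 32 s, if anything falls off the work surface, if the arm or the gripper's body presses on something with over 40 N, if the wrist force passes 120 N, or if a joint passes its speed limit or range.

## Working session

There is one attempt and no reset: what is moved stays moved. The work goes in short steps, Python scripts to look and compute and a shell command to move; the robot and the scene stay as the last step left them, time stands still between calls to the robot, and variables do not carry over. Pictures are saved under pics/ and viewed, at most 10 in all, crops included, and the job is handed in when it is done.

```bash
mkdir -p pics; python3 - <<'E'
from station import arm
import cv2,numpy as np
np.set_printoptions(precision=4,suppress=True)
for n in("top","scene"):
    cv2.imwrite(f"pics/{n}0.png",arm.grab_frame(n)[:,:,::-1]);c=arm.get_calibration(n);print(n,c["fx"],c["cx"],c["cy"],np.array(c["cam_to_world"]))
print(np.array(arm.get_calibration("wrist")["tool_from_camera"]))
s=arm.get_state();print(s["t"],s["eef_pos"],s["ee_rot"],s["width"])
E
```

```text
top 381.8099808886292 326.4345653344573 198.48751491090533 [[-0.0031 -0.9908  0.1354  0.4084]
 [-0.9999  0.0047  0.012   0.0113]
 [-0.0125 -0.1354 -0.9907  1.227 ]
 [ 0.      0.      0.      1.    ]]
scene 397.3176082109229 321.27700970048704 204.9602316683156 [[-0.8395 -0.4107  0.3557  0.2058]
 [-0.5431  0.6166 -0.57    0.5437]
 [ 0.0148 -0.6717 -0.7407  0.8108]
 [ 0.      0.      0.      1.    ]]
[[-0.0009 -0.9559 -0.2936  0.0788]
 [ 1.     -0.0006 -0.0009 -0.0003]
 [ 0.0006 -0.2936  0.9559 -0.1577]
 [ 0.      0.      0.      1.    ]]
0.1 [ 0.2426 -0.6295  0.2257] [ 3.1402 -0.0001 -2.7739] 0.08763088391846856
```

View pics/top0.png

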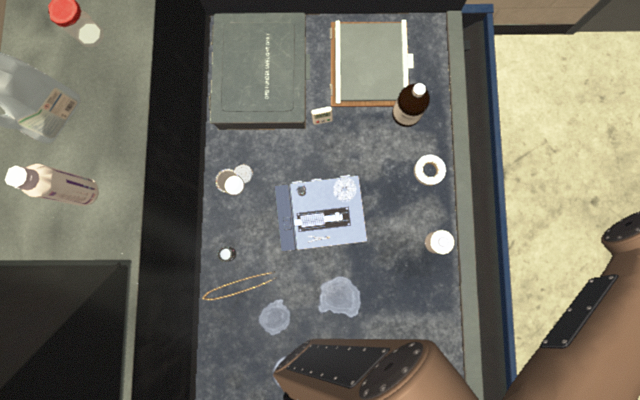

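View pics/scene0.png

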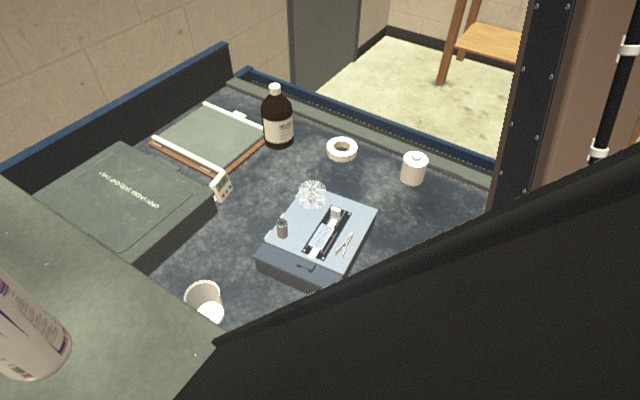

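The top view shows the box lid with corners near (290,182), (358,177), (366,241) and (297,248). The gear runs along row ~217, with the tab at its right end (~345,215). In the scene view the tab is at (335,213) and the bar at (320,237).

```bash
cat > h.py <<'E'
from station import arm
import numpy as np
from scipy.spatial.transform import Rotation as R
np.set_printoptions(precision=4,suppress=True)
def cam(n,s=None):
    c=arm.get_calibration(n)
    if n!="wrist": return c,np.array(c["cam_to_world"])
    s=s or arm.get_state();T=np.eye(4);T[:3,:3]=R.from_euler("xyz",s["ee_rot"]).as_matrix();T[:3,3]=s["eef_pos"]
    return c,T@np.array(c["tool_from_camera"])
def ray(C,p):
    c,T=C;d=T[:3,:3]@[(p[0]-c["cx"])/c["fx"],(p[1]-c["cy"])/c["fy"],1];return T[:3,3],d
def onz(C,p,z):
    o,d=ray(C,p);return o+d*(z-o[2])/d[2]
def cross(C1,p1,C2,p2):
    o1,d1=ray(C1,p1);o2,d2=ray(C2,p2)
    k=np.linalg.lstsq(np.c_[d1,-d2],o2-o1,rcond=None)[0];a=o1+d1*k[0];b=o2+d2*k[1]
    return (a+b)/2,np.linalg.norm(a-b)
E
python3 - <<'E'
from h import *
C=cam("top")
P=np.array([onz(C,p,.07) for p in [(290,182),(358,177),(366,241),(297,248)]]);print(P,P.mean(0))
for i in range(4):
    d=P[(i+1)%4]-P[i];print(np.linalg.norm(d),np.degrees(np.arctan2(d[1],d[0])))
print(cross(C,(345,215),cam("scene"),(335,213)))
E
```

```text
[[ 0.6183  0.1373  0.07  ]
 [ 0.6328 -0.0722  0.07  ]
 [ 0.4368 -0.0934  0.07  ]
 [ 0.4166  0.1143  0.07  ]] [0.5261 0.0215 0.07  ]
0.20999803807523834 -86.0360689399004
0.1971382233674548 -173.8092038095857
0.20866193307248923 95.56527971224241
0.20302348241507068 6.526617203164911
(array([ 0.5192, -0.03  ,  0.0618]), np.float64(0.006243569326990644))
```

```bash
python3 -m crank '[{"dx":0.016,"dy":0.035,"dz":0.01,"twist":-5,"grip":1},{"dx":0.032,"dy":0.07,"dz":0.02,"twist":-10,"grip":1},{"dx":0.048,"dy":0.105,"dz":0.03,"twist":-15,"grip":1},{"dx":0.064,"dy":0.14,"dz":0.03,"twist":-15,"grip":1},{"dx":0.08,"dy":0.175,"dz":0.03,"twist":-15,"grip":1}]'
python3 -m crank '[{"dx":0.016,"dy":0.035,"grip":1},{"dx":0.032,"dy":0.07,"grip":1},{"dx":0.048,"dy":0.105,"grip":1},{"dx":0.064,"dy":0.14,"grip":1},{"dx":0.08,"dy":0.175,"grip":1}]'
python3 -m crank '[{"dx":0.016,"dy":0.035,"grip":1},{"dx":0.032,"dy":0.07,"grip":1},{"dx":0.048,"dy":0.105,"grip":1},{"dx":0.064,"dy":0.14,"grip":1},{"dx":0.08,"dy":0.175,"grip":1}]'
python3 -m crank '[{"dx":0.016,"dy":0.035,"grip":1},{"dx":0.032,"dy":0.07,"grip":1},{"dx":0.04,"dy":0.105,"grip":1},{"dx":0.04,"dy":0.12,"grip":1},{"dx":0.04,"dy":0.12,"grip":1}]'
python3 - <<'E'
from h import *
import cv2
s=arm.get_state();cv2.imwrite("pics/w1.png",arm.grab_frame("wrist")[:,:,::-1])
import json;json.dump({k:list(np.ravel(s[k])) for k in("eef_pos","ee_rot","force","t")},open("s1.json","w"));print(open("s1.json").read())
E
```

```text
t: 0.52
eef_pos: [0.3231, -0.4534, 0.2568]
ee_rot: [-3.141, 0.001, -3.037]
force: [1.1, -0.1, 0.4]
width: 0.0877
gripper_force: 0.0
{"eef_pos": [0.3230755214839709, -0.4533635354281922, 0.25682861326286427], "ee_rot": [-3.1412281217251996, 0.0005313458827156392, -3.0366796444980695], "force": [1.078266418053175, -0.14101168949293164, 0.3938288422193893], "t": [0.5167]}invalid input at $[0]: expected keys dx, dy, dz, twist, grip
invalid input at $[0]: expected keys dx, dy, dz, twist, grip
invalid input at $[0]: expected keys dx, dy, dz, twist, grip
```

View pics/w1.png

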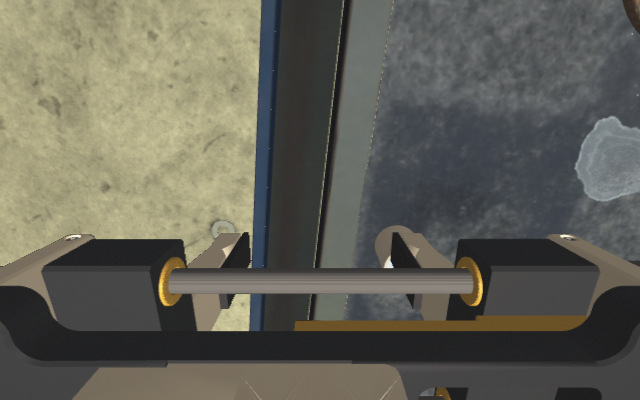

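The wrist view, still short of the target, shows only the bench edge. Image right is world +y and image up is world -x. The rows need every key.

```bash
python3 -m crank '[{"dx":0.016,"dy":0.035,"dz":0,"twist":0,"grip":1},{"dx":0.032,"dy":0.07,"dz":0,"twist":0,"grip":1},{"dx":0.048,"dy":0.105,"dz":0,"twist":0,"grip":1},{"dx":0.064,"dy":0.14,"dz":0,"twist":0,"grip":1},{"dx":0.08,"dy":0.175,"dz":0,"twist":0,"grip":1}]'
python3 -m crank '[{"dx":0.016,"dy":0.035,"dz":0,"twist":0,"grip":1},{"dx":0.032,"dy":0.07,"dz":0,"twist":0,"grip":1},{"dx":0.048,"dy":0.105,"dz":0,"twist":0,"grip":1},{"dx":0.064,"dy":0.14,"dz":0,"twist":0,"grip":1},{"dx":0.08,"dy":0.175,"dz":0,"twist":0,"grip":1}]'
python3 -m crank '[{"dx":0.01,"dy":0.035,"dz":0,"twist":0,"grip":1},{"dx":0.02,"dy":0.07,"dz":0,"twist":0,"grip":0.5},{"dx":0.02,"dy":0.1,"dz":0,"twist":0,"grip":0.18},{"dx":0.02,"dy":0.1,"dz":0,"twist":0,"grip":0.18},{"dx":0.02,"dy":0.1,"dz":0,"twist":0,"grip":0.18}]' 15
python3 - <<'E'
from h import *
import cv2
s=arm.get_state();cv2.imwrite("pics/w2.png",arm.grab_frame("wrist")[:,:,::-1])
import json;json.dump({k:np.ravel(s[k]).tolist() for k in("eef_pos","ee_rot","force","t")},open("s2.json","w"));print(open("s2.json").read())
E
```

```text
t: 0.98
eef_pos: [0.4028, -0.2781, 0.2564]
ee_rot: [3.141, -0.0, -3.036]
force: [2.0, -0.5, 0.4]
width: 0.0876
gripper_force: 0.0
t: 1.4
eef_pos: [0.4828, -0.1029, 0.2566]
ee_rot: [3.141, 0.0, -3.035]
force: [0.7, -1.1, 0.3]
width: 0.0875
gripper_force: 0.0
t: 1.82
eef_pos: [0.5025, -0.0034, 0.2561]
ee_rot: [-3.142, -0.001, -3.033]
force: [-0.5, 0.3, 0.8]
width: 0.0665
gripper_force: 0.0
{"eef_pos": [0.502527583203039, -0.0033901511089478938, 0.2561320416273021], "ee_rot": [-3.1415299096583476, -0.0009398351253997461, -3.0325765830714784], "force": [-0.5059318933498985, 0.2945488827609961, 0.767799212101875], "t": [1.8167]}
```

View pics/w2.png

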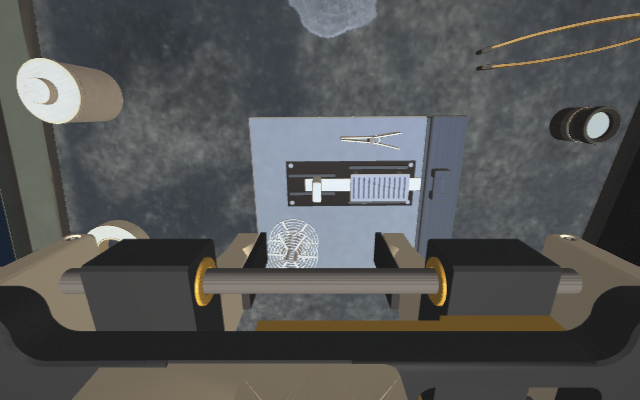

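The wrist view shows the box nearly square to the image. The gear plate is at (288..415, 161..207), the tab at about (317,189), the ribbed press bar at (350..411, 174..202), and the keeper end on the right, which is +y. I'll zoom in for pixel positions.

```bash
python3 -c "
import cv2
i=cv2.imread('pics/w2.png')[150:215,280:425];cv2.imwrite('pics/w2c.png',cv2.resize(i,None,fx=5.5,fy=5.5,interpolation=cv2.INTER_CUBIC))"
```

```text
(no output)
```

View pics/w2c.png

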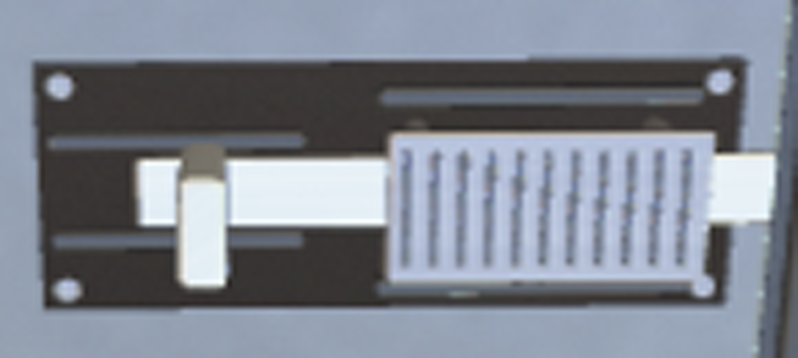

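The zoomed crop shows the tab top at crop x 179–226, y 180–286, and the press bar at x 388–712, y 133–282.

```bash
cat > m.py <<'E'
from h import *
import json
s=json.load(open("s2.json"));C=cam("wrist",s)
f=lambda x,y:(280+x/5.5-.4,150+y/5.5-.4)
tab=[onz(C,f(*p),.111) for p in[(179,180),(227,180),(227,287),(178,287)]]
bar=[onz(C,f(*p),.092) for p in[(388,132),(715,132),(710,284),(388,284)]]
def L(Q): return [np.round(np.linalg.norm(Q[(i+1)%4]-Q[i]),4) for i in range(4)]
print(L(tab),L(bar));tab=np.array(tab);bar=np.array(bar)
u=np.array(bar[1]+bar[2]-bar[0]-bar[3]);print("yaw",np.arctan2(-u[0],u[1]))
u/=np.linalg.norm(u);print("tab -y face",(tab[0]+tab[3])/2,"bar",bar.mean(0),"gap face->bar centre",(bar.mean(0)-(tab[0]+tab[3])/2)@u)
E
python3 m.py
```

```text
[np.float64(0.0097), np.float64(0.0227), np.float64(0.0101), np.float64(0.0227)] [np.float64(0.0695), np.float64(0.0339), np.float64(0.0705), np.float64(0.0339)]
yaw 0.10832533437795622
tab -y face [ 0.5102 -0.0122  0.111 ] bar [0.5014 0.067  0.092 ] gap face->bar centre 0.07963479528060823
```

Sizes match: tab 10x23 mm, bar 70x34 mm, gap 80 mm, so bolt ≈ 0.0015. I'll move over it, with a second view on the way to check heights.

```bash
python3 -m crank '[{"dx":0.005,"dy":0.013,"dz":-0.02,"twist":0,"grip":0.18},{"dx":0.005,"dy":0.013,"dz":-0.04,"twist":0,"grip":0.18},{"dx":0.005,"dy":0.013,"dz":-0.06,"twist":0,"grip":0.18},{"dx":0.005,"dy":0.013,"dz":-0.06,"twist":0,"grip":0.18},{"dx":0.005,"dy":0.013,"dz":-0.06,"twist":0,"grip":0.18}]'
python3 - <<'E'
from h import *
import cv2,json
s=arm.get_state();i=arm.grab_frame("wrist")[:,:,::-1];cv2.imwrite("pics/w3f.png",i)
json.dump({k:np.ravel(s[k]).tolist() for k in("eef_pos","ee_rot","force","t","width")},open("s3.json","w"));print(open("s3.json").read())
cv2.imwrite("pics/w3.png",cv2.resize(i[140:300,220:420],None,fx=3.7,fy=3.7,interpolation=cv2.INTER_CUBIC))
E
```

```text
t: 2.28
eef_pos: [0.5071, 0.0069, 0.1962]
ee_rot: [-3.141, -0.002, -3.037]
force: [0.4, -0.2, 0.3]
width: 0.0518
gripper_force: 0.0
{"eef_pos": [0.5070817182220752, 0.006867696959322439, 0.19618570958620518], "ee_rot": [-3.1406882065920874, -0.002153767845609389, -3.036866957285689], "force": [0.4290514357047047, -0.18252885788594334, 0.2880880174564324], "t": [2.2833], "width": [0.05178252102962119]}
```

View pics/w3.png

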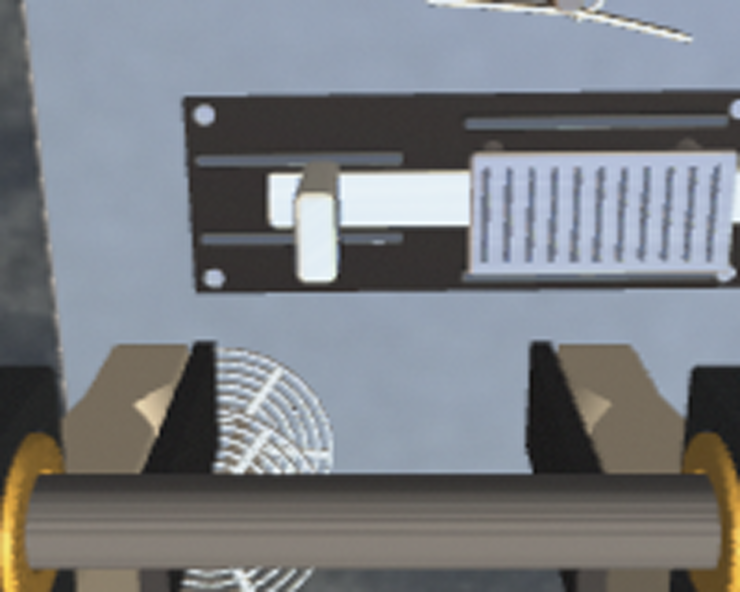

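The second view shows the tab top at crop x 297–338, y 193–282, the bar's near edge at x 470, y 152–272, and fingertips straddling correctly.

```bash
cat >> m.py <<'E'
print("----")
s3=json.load(open("s3.json"));C3=cam("wrist",s3)
g=lambda x,y:(220+x/3.7-.4,140+y/3.7-.4)
print("tab",cross(C,f(179,233.5),C3,g(297,238)),"bar edge",cross(C,f(388,208),C3,g(470.5,212)))
a=onz(C3,g(297,238),.111);b=onz(C3,g(470.5,212),.092);print(a,b)
e=np.array(s3["eef_pos"]);v=np.array([-.108,.994,0])
for t in((tab[0]+tab[3])/2,a): print("face rel tcp along v",(t-e)@v,"x-dir",(t-e)@[.994,.108,0])
print("bar edge rel",(b-e)@v)
E
python3 m.py | sed '1,/----/d'
```

```text
tab (array([ 0.5111, -0.0121,  0.1073]), np.float64(8.202007536264434e-06)) bar edge (array([0.5088, 0.0342, 0.0764]), np.float64(0.0001709535967434878))
[ 0.5099 -0.0119  0.111 ] [0.5043 0.0322 0.092 ]
face rel tcp along v -0.019247493165248552 x-dir 0.0010463005526348396
face rel tcp along v -0.01895777372961387 x-dir 0.0007679213478141653
bar edge rel 0.025439507034024752
```

```bash
python3 -m crank '[{"dx":0.001,"dy":0.003,"dz":-0.02,"twist":0,"grip":0.18},{"dx":0.001,"dy":0.003,"dz":-0.045,"twist":0,"grip":0.18},{"dx":0.001,"dy":0.003,"dz":-0.07,"twist":0,"grip":0.18},{"dx":0.001,"dy":0.003,"dz":-0.09,"twist":0,"grip":0.18},{"dx":0.001,"dy":0.003,"dz":-0.098,"twist":0,"grip":0.18}]' 15
python3 -m crank '[{"dx":0,"dy":0,"dz":-0.002,"twist":0,"grip":0.18},{"dx":0,"dy":0,"dz":-0.004,"twist":0,"grip":0.18},{"dx":0,"dy":0,"dz":-0.006,"twist":0,"grip":0.18},{"dx":0,"dy":0,"dz":-0.008,"twist":0,"grip":0.18},{"dx":0,"dy":0,"dz":-0.01,"twist":0,"grip":0.18}]'
```

```text
t: 2.75
eef_pos: [0.5083, 0.0106, 0.0975]
ee_rot: [-3.141, -0.001, -3.036]
force: [-0.9, -0.1, -0.7]
width: 0.0514
gripper_force: 0.0
t: 3.17
eef_pos: [0.5098, 0.0114, 0.0898]
ee_rot: [3.141, 0.003, -3.035]
force: [0.8, -0.3, 3.2]
width: 0.0519
gripper_force: 1.7
```

```bash
python3 -m crank '[{"dx":0,"dy":0,"dz":-0.0015,"twist":0,"grip":0.18},{"dx":0,"dy":0,"dz":-0.003,"twist":0,"grip":0.18},{"dx":0,"dy":0,"dz":-0.0045,"twist":0,"grip":0.18},{"dx":0,"dy":0,"dz":-0.0055,"twist":0,"grip":0.18},{"dx":0,"dy":0,"dz":-0.0055,"twist":0,"grip":0.18}]'
python3 - <<'E'
from h import *
import cv2
cv2.imwrite("pics/w4.png",cv2.resize(arm.grab_frame("wrist")[150:310,200:440,::-1],None,fx=3.3,fy=3.3,interpolation=cv2.INTER_CUBIC))
s=arm.get_state();print(s["eef_pos"],s["force"])
E
```

```text
t: 3.58
eef_pos: [0.5096, 0.0114, 0.0834]
ee_rot: [3.141, 0.002, -3.035]
force: [3.2, 0.5, 4.8]
width: 0.0516
gripper_force: 2.5
[0.5096 0.0114 0.0835] [2.8132 0.187  5.5951]
```

View pics/w4.png

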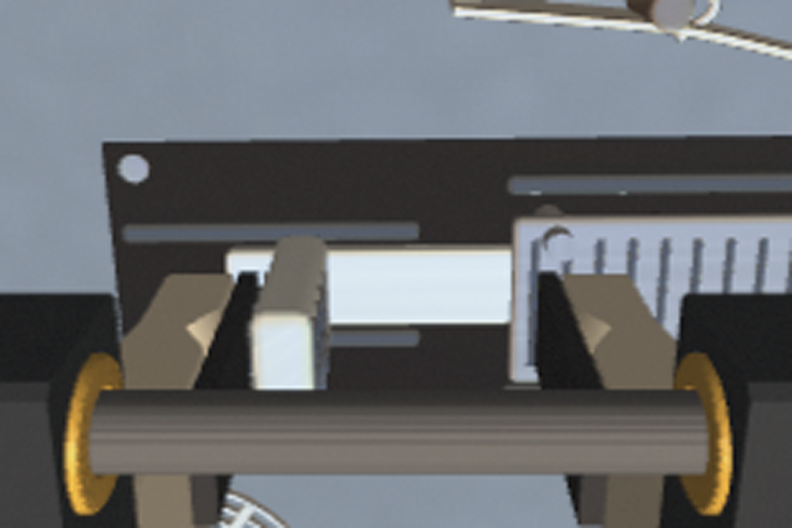

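The view shows the left finger just behind the tab's -y face and the right finger on the press bar, which is down, at about 5 N. Now I'll push along the box's +y.

```bash
python3 -m crank '[{"dx":-0.0005,"dy":0.005,"dz":-0.001,"twist":0,"grip":0.18},{"dx":-0.001,"dy":0.01,"dz":-0.001,"twist":0,"grip":0.18},{"dx":-0.0015,"dy":0.015,"dz":-0.001,"twist":0,"grip":0.18},{"dx":-0.002,"dy":0.02,"dz":-0.001,"twist":0,"grip":0.18},{"dx":-0.0026,"dy":0.024,"dz":-0.001,"twist":0,"grip":0.18}]'
python3 -m crank '[{"dx":-0.0001,"dy":0.001,"dz":0,"twist":0,"grip":0.18},{"dx":-0.0002,"dy":0.002,"dz":0,"twist":0,"grip":0.18},{"dx":-0.0003,"dy":0.003,"dz":0,"twist":0,"grip":0.18},{"dx":-0.0004,"dy":0.004,"dz":0,"twist":0,"grip":0.18},{"dx":-0.0005,"dy":0.005,"dz":0,"twist":0,"grip":0.18}]'
```

```text
t: 4.05
eef_pos: [0.5057, 0.0344, 0.0821]
ee_rot: [-3.14, -0.001, -3.035]
force: [1.7, -5.1, 5.1]
width: 0.0516
gripper_force: 3.7
t: 4.47
eef_pos: [0.505, 0.0391, 0.0821]
ee_rot: [-3.14, -0.001, -3.035]
force: [1.7, -6.2, 6.1]
width: 0.0516
gripper_force: 3.5
```

```bash
python3 -m crank '[{"dx":-0.0001,"dy":0.001,"dz":0,"twist":0,"grip":0.18},{"dx":-0.0002,"dy":0.002,"dz":0,"twist":0,"grip":0.18},{"dx":-0.0003,"dy":0.003,"dz":0,"twist":0,"grip":0.18},{"dx":-0.0003,"dy":0.003,"dz":0,"twist":0,"grip":0.18},{"dx":-0.0003,"dy":0.003,"dz":0,"twist":0,"grip":0.18}]'
python3 -m crank '[{"dx":0,"dy":0.0005,"dz":0,"twist":0,"grip":0.18},{"dx":-0.0001,"dy":0.001,"dz":0,"twist":0,"grip":0.18},{"dx":-0.0001,"dy":0.001,"dz":0,"twist":0,"grip":0.18},{"dx":-0.0001,"dy":0.001,"dz":0,"twist":0,"grip":0.18},{"dx":-0.0001,"dy":0.001,"dz":0,"twist":0,"grip":0.18}]'
```

```text
t: 4.88
eef_pos: [0.5047, 0.0422, 0.0821]
ee_rot: [-3.14, -0.001, -3.035]
force: [1.5, -5.0, 6.4]
width: 0.0513
gripper_force: 3.4
t: 5.3
eef_pos: [0.5047, 0.0424, 0.0821]
ee_rot: [-3.139, -0.002, -3.035]
force: [2.4, -9.9, 7.1]
width: 0.0519
gripper_force: 5.9
```

At the stop: force rose, and the bolt is ~30 mm along. I'll back off slightly, then lift straight up.

```bash
python3 -m crank '[{"dx":0.0002,"dy":-0.002,"dz":0,"twist":0,"grip":0.18},{"dx":0.0002,"dy":-0.002,"dz":0.004,"twist":0,"grip":0.18},{"dx":0.0002,"dy":-0.002,"dz":0.01,"twist":0,"grip":0.18},{"dx":0.0002,"dy":-0.002,"dz":0.02,"twist":0,"grip":0.18},{"dx":0.0002,"dy":-0.002,"dz":0.035,"twist":0,"grip":0.18}]'
python3 -m crank '[{"dx":0,"dy":0,"dz":0.025,"twist":0,"grip":0.18},{"dx":0,"dy":0,"dz":0.05,"twist":0,"grip":0.18},{"dx":0,"dy":-0.01,"dz":0.08,"twist":0,"grip":0.18},{"dx":0,"dy":-0.02,"dz":0.1,"twist":0,"grip":0.18},{"dx":0,"dy":-0.02,"dz":0.1,"twist":0,"grip":0.18}]'
python3 - <<'E'
from h import *
import cv2
s=arm.get_state();i=arm.grab_frame("wrist")[:,:,::-1];print(s["eef_pos"],s["ee_rot"],s["force"])
cv2.imwrite("pics/w5.png",cv2.resize(i[100:280,220:460],None,fx=3.3,fy=3.3,interpolation=cv2.INTER_CUBIC))
E
```

```text
t: 5.72
eef_pos: [0.5038, 0.0418, 0.1166]
ee_rot: [-3.141, -0.004, -3.036]
force: [-0.0, -0.3, 0.3]
width: 0.0516
gripper_force: 0.0
t: 6.13
eef_pos: [0.5067, 0.0217, 0.2221]
ee_rot: [3.141, 0.006, -3.035]
force: [1.5, 0.9, -0.0]
width: 0.0517
gripper_force: 0.0
[0.5067 0.0217 0.2221] [ 3.1407  0.006  -3.0352] [ 1.4807  0.8562 -0.0249]
```

View pics/w5.png

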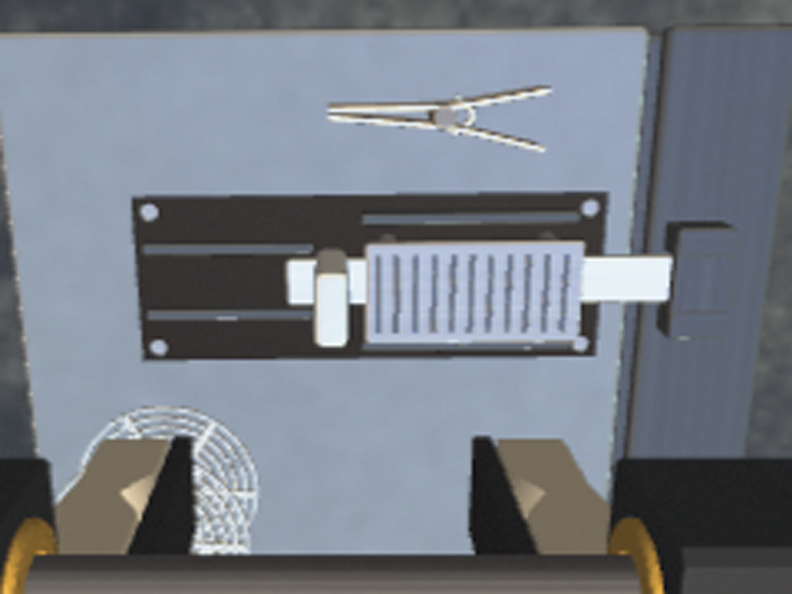

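The bolt's end (crop 671,278) meets the keeper, the tab is close to the bar, and the bar looks up. I'll verify this numerically.

```bash
python3 - <<'E'
from h import *
C=cam("wrist",dict(eef_pos=[.5067,.0217,.2221],ee_rot=[3.1407,.006,-3.0352]))
g=lambda x,y:(220+x/3.3-.4,100+y/3.3-.4)
t=(onz(C,g(315,274),.111)+onz(C,g(315,346),.111))/2
for z in(.092,.080):
    b=[onz(C,g(*p),z) for p in[(365,241),(584,241),(583,344),(366,344)]]
    print(z,np.linalg.norm(b[1]-b[0]),np.linalg.norm(b[2]-b[1]),t,np.mean(b,0),"bolt",.081-np.linalg.norm((np.mean(b,0)-t)[:2]))
E
```

```text
0.092 0.06926398495684505 0.034435473336325004 [0.5067 0.0163 0.111 ] [0.5012 0.067  0.092 ] bolt 0.029998738451623076
0.08 0.07215730528320694 0.035873924430554656 [0.5067 0.0163 0.111 ] [0.5043 0.0692 0.08  ] bolt 0.027985785395404826
```

```bash
python3 -c "
from station import arm
print(arm.job_done())"
```

```text
the job is handed in; nothing more can be done
None
```

The film box is bolted and the job is handed in: the last view put the bolt at about 0.030 (fully home), the press bar back up, the box unshifted and the robot clear, at about 6 s on the clock.

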